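Match the covers to the open instrument boxes

TASK

Two open metal instrument boxes and three heat-sink covers are scattered over the bench. Find the cover whose outline matches each box and set it on gently, so that it lies flat and fully home on the rim all round. Leave the cover that matches neither box where it lies, let the boxes stand where they are, and do not disturb the tray, the screwdriver, the dish and the tester.

Things in the scene. Friction and masses are not known exactly. Their poses are not given: they have to be found in the camera images.
- box_p: Open aluminium box, oblong, outline 140 mm (x) by 80 mm (y), 45 mm high, walls 4 mm, loose, about 0.6 kg, a circuit board low inside. Origin: centre of its underside. The matching cover has the same outline; home, its plate lies on the rim, tabs inside the walls, cover origin 36 mm above box origin. It fits either way round.
- box_q: Open aluminium box, square, outline 100 mm by 100 mm, 45 mm high, walls 4 mm, loose, about 0.6 kg, a circuit board low inside. Origin: centre of its underside. The matching cover has the same outline; home, its plate lies on the rim, tabs inside the walls, cover origin 36 mm above box origin. It fits in any quarter turn.
- box_p_rim (a point): Centre of the oblong box's open mouth, in the plane of the rim, 45 mm above its underside; axes as the box.
- box_q_rim (a point): Centre of the square box's open mouth, in the plane of the rim, 45 mm above its underside; axes as the box.
- cover_a: Loose aluminium cover, right way up, about 0.2 kg, square, plate 100 mm by 100 mm. Plate 4 mm thick; four sheet tabs 9 mm deep under it, leaning inwards, on whose lower edges it stands. On top, centred, a dark finned heat sink 60 mm long (x), 34 mm wide (y), 30 mm high: grip it across y. Origin: centre, at the tabs' lower edge; plate z = 9 to 13 mm, heat sink top z = 43 mm.
- cover_b: Loose aluminium cover, right way up, about 0.2 kg, oblong, plate 140 mm (x) by 80 mm (y). Plate 4 mm thick; four sheet tabs 9 mm deep under it, leaning inwards, on whose lower edges it stands. On top, centred, a dark finned heat sink 60 mm long (x), 34 mm wide (y), 30 mm high: grip it across y. Origin: centre, at the tabs' lower edge; plate z = 9 to 13 mm, heat sink top z = 43 mm.
- cover_c: Loose aluminium cover, right way up, about 0.2 kg, a shorter oblong, plate 108 mm (x) by 80 mm (y). Plate 4 mm thick; four sheet tabs 9 mm deep under it, leaning inwards, on whose lower edges it stands. On top, centred, a dark finned heat sink 60 mm long (x), 34 mm wide (y), 30 mm high: grip it across y. Origin: centre, at the tabs' lower edge; plate z = 9 to 13 mm, heat sink top z = 43 mm.
- cover_a_seat (a point): Centre of the underside of the square cover's plate, 9 mm above the cover's origin; meets the rim when home. The tabs clear the box walls by 3.8 mm a side at their lower edge, 1.5 mm at the plate.
- cover_b_seat (a point): Centre of the underside of the 140 mm cover's plate, 9 mm above the cover's origin; meets the rim when home. The tabs clear the box walls by 3.8 mm a side at their lower edge, 1.5 mm at the plate.
- tray: Bystander: open cardboard tray 120 x 160 x 60 mm high, loose; origin centre of its underside.
- screwdriver: Bystander: screwdriver about 190 mm long, lying loose at the far edge of the work.
- dish: Bystander: round steel dish 80 mm across and 25 mm high, loose; origin centre of its underside.
- tester: Bystander: black hand-held tester 150 x 78 x 38 mm high, loose, lying flat; origin centre of its underside.
Not all that is in view belongs to the job. Leave any blue or red look-alike of the cover_a alone. What is shaped like the cover_b but yellow is not meant.

How it is judged:
By the outcome, as a careful person would: the job done as asked, in the order asked, and still so for the second after the job is handed in, with the robot touching nothing.
It also fails if it takes over 59 s, if anything falls off the work surface, if the arm or the gripper's body presses on something with over 40 N, if the wrist force passes 120 N, or if a joint passes its speed limit or range.

ROBOT

A 6-joint arm with a two-finger parallel gripper is mounted at the origin on the work surface. World frame = base frame: x ahead of the robot, y to its left, z up, the work surface at z = 0. Lengths are in m, angles in degrees, forces in N, time in s.
With the tool pointing down it reaches from about 0.3 to 0.85 m from the base axis. Payload 5.4 kg.
Tool frame: the origin (TCP) lies midway between the tips of the shut fingers; the grasp point (between the pads) lies env.grasp_offset behind it (env.grasp_offset is the distance from the TCP to the grasp point, in m); z points along the fingers, y is the direction in which the jaws open and shut (so a half turn about z gives the same grasp; the last joint's range is limited). The gripper opens to 85 mm and grips with 20 to 120 N. Pads are 22 mm wide; open, the fingers measure 114 mm over their backs; the gripper's body (76 mm by 85 mm) begins 54 mm behind the grasp point. The pads swing forward as they close: fully open they stand 13 mm farther back than shut.
Start: joints at [-84.861, 9.076, 91.501, -0, 79.423, -12.038], TCP at [0.17, -0.549, 0.231] pointing down, gripper open.
Joint ranges: [-166.64, 166.64], [-54.1, 131.32], [10.49, 154.53], [-73.88, 253.88], [9.74, 151.15], [-171.62, 171.62]. Speed limits (degrees/s): [147.25, 147.25, 180, 180, 180, 180].

INTERFACE

Orientations are given as a 3x3 rotation matrix whose columns are the frame's x, y, z axes.
In Python, from station import telemetry, optics, order, env gives the robot as it stands.
- The arm moves only by the shell command python3 -m inch 'ROWS' [FORCE]. ROWS is JSON, a list of rows, each an object with "fingers": the closure, from -1 (fully open) to 1 (shut); "translation": the shift along the tool's x, y, z in cm, a list of three; "angular": the turn, a rotation vector about the tool's x, y, z in degrees, a list of three. A call has 1 to 8 rows; each row shifts and turns the pose as measured when the row begins, along the tool's axes as they then stand; what a row does not reach is not made up. A row lasts 1/8 s, in which the tool goes at most 62.5 mm and 10.7 degrees, less where a joint would pass 70% of its speed; a pose out of reach is approached as far as the arm can. A call with a gripper value outside its range is refused whole. The fingers move at their own pace and stop on an object; FORCE is the grip in N (left out, the last holds). Time passes only in rows, so rows that do not move let the fingers close. It gives the time, the measured TCP pose, the force and the opening at its end, in the units of the state.
- telemetry.observe(): the state, without advancing time (a new reading comes with each control period).
- optics.grab_frame(name): name is "scene" or "top" or "wrist"; returns (picture, depth): 400x640x3 uint8, blue, green, red; 400x640 float32, m along the optical axis (not along the pixel's ray), 0 where there is no reading.
- optics.calibration(name): a dict with "fx", "fy", "cx", "cy" (pixels), "R" (3x3) and "t" (3): a world point X has camera coordinates R X + t. Camera axes: x right, y down, z forward; pixel columns grow to the right and rows downward; lengths in m; the calibration is good to about 2 mm. A picture is of the moment at which its call begins: read the wrist's pose just before it. calibration takes no time and is no camera call; for the wrist camera it gives the pose at the moment of the call.
- order.close_job(): hands the job in, once; it reports no verdict.
Trained networks look in the newest picture that a camera, given by its name, has taken for a name from the list of things; names that differ only in an ending like _2 or _b are one class to them, and where a whole thing is asked for, a point or a joint stands for the part that bears it (a point fixed in the world has none). Each returns a list of dicts, best first, with "conf" (0 to 1); they miss things now and then, are a little off and sometimes report something else, mostly with a low value. They report only what shows in the picture. A call takes as long as a camera call. They do not tell look-alikes from the thing itself.
- optics.recognise(target, camera): "pixel" ([column, row] in pixels, amid what is visible of it).
- optics.landmark_of(target, camera): "pixel" ([column, row] in pixels: a listed point, or the origin of a listed thing).
The state is a dict: "clock": time; "joint_pos": joint angles; "joint_vel": joint speeds; "effort": joint torques, N m; "tool_pos": TCP position; "orientation": TCP orientation; "ft_force": force on the tool from outside, world axes, zero at the start; "wrist_torque": the same for the moment, N m; "width": finger opening in m.
Only numpy, scipy, OpenCV 4.12 (cv2) and the standard library are available. Lean on these libraries where they do the work, as an engineer would, in place of code of your own. Each camera call takes 0.05 s, during which the arm holds its last target. There are 200 camera calls.

## Working session

There is one attempt and no reset: what is moved stays moved. The work goes in short steps, Python scripts to look and compute and a shell command to move; the robot and the scene stay as the last step left them, time stands still between calls to the robot, and variables do not carry over. Pictures are saved under pics/ and viewed, about 8 in all and at most 12, crops included, and the job is handed in when it is done.

```bash
ls; mkdir -p pics; cat > h.py <<'E'
import numpy as np, cv2, json
from station import telemetry, optics, order, env
def cloud(name):
    img,d=optics.grab_frame(name); c=optics.calibration(name)
    v,u=np.mgrid[0:400,0:640]
    P=np.stack([(u-c['cx'])/c['fx']*d,(v-c['cy'])/c['fy']*d,d],-1)
    W=(P-np.array(c['t']))@np.array(c['R'])
    W[d==0]=np.nan
    return img,d,W
E
python3 - <<'E'
from h import *
print(env.grasp_offset, telemetry.observe())
for n in ['top','scene']:
    img,d,W=cloud(n); cv2.imwrite(f'pics/{n}0.png',img); np.savez(f'{n}0.npz',img=img,W=W)
    c=optics.calibration(n); print(n,c['fx'],-np.array(c['R']).T@np.array(c['t']))
    for t in ['box_p','box_q','cover_a','cover_b','cover_c']:
        print(t,[(np.round(r['pixel']).tolist(),round(r['conf'],2),np.round(W[int(r['pixel'][1]),int(r['pixel'][0])],3).tolist()) for r in optics.recognise(t,n)])
E
```

```text
pics
0.0187 {'clock': 0.0, 'joint_pos': array([-8.48619093e+01,  9.11212133e+00,  9.15752949e+01, -8.11371364e-04,
        7.94240845e+01, -1.20373539e+01]), 'joint_vel': array([ 0.0526694 , -0.03329268,  0.06754662,  0.07215262,  0.02105306,
       -0.03564994]), 'effort': array([-1.49389994e-03, -3.96007347e+01, -3.31431091e+01, -2.37762015e-04,
        8.63840076e-03,  1.15860098e-05]), 'tool_pos': array([ 0.16971951, -0.54872415,  0.23029482]), 'orientation': array([[ 9.55404272e-01,  2.95300934e-01, -1.88146349e-04],
       [ 2.95300734e-01, -9.55402389e-01,  1.93698813e-03],
       [ 3.92238934e-04, -1.90616649e-03, -9.99998106e-01]]), 'ft_force': array([ 0.35502581,  0.63022051, -0.82756619]), 'wrist_torque': array([0.01490164, 0.02361338, 0.01059512]), 'width': 0.08546484628526663}
top 456.43893766264796 [ 0.34050453 -0.00459733  1.53208224]
box_p [([369.0, 163.0], 0.88, [0.62, -0.174, 0.013]), ([269.0, 161.0], 0.88, [0.625, 0.163, 0.02])]
box_q [([369.0, 163.0], 0.88, [0.62, -0.174, 0.013]), ([269.0, 161.0], 0.88, [0.625, 0.163, 0.02])]
cover_a [([222.0, 224.0], 0.97, [0.407
[... 1127 characters left out ...]
 0.95, [0.446, -0.01, 0.031]), ([242.0, 262.0], 0.9, [0.466, -0.294, 0.047]), ([312.0, 162.0], 0.9, [0.353, 0.14, 0.035]), ([198.0, 222.0], 0.86, [0.279, -0.239, 0.033]), ([357.0, 148.0], 0.79, [0.422, 0.298, 0.03])]
cover_b [([309.0, 198.0], 0.95, [0.446, -0.01, 0.031]), ([242.0, 262.0], 0.9, [0.466, -0.294, 0.047]), ([312.0, 162.0], 0.9, [0.353, 0.14, 0.035]), ([198.0, 222.0], 0.86, [0.279, -0.239, 0.033]), ([357.0, 148.0], 0.79, [0.422, 0.298, 0.03])]
cover_c [([309.0, 198.0], 0.95, [0.446, -0.01, 0.031]), ([242.0, 262.0], 0.9, [0.466, -0.294, 0.047]), ([312.0, 162.0], 0.9, [0.353, 0.14, 0.035]), ([198.0, 222.0], 0.86, [0.279, -0.239, 0.033]), ([357.0, 148.0], 0.79, [0.422, 0.298, 0.03])]
```

```bash
python3 - <<'E'
import cv2
i=cv2.imread('pics/top0.png'); cv2.imwrite('pics/top0c.png',cv2.resize(i[110:310,180:446],None,fx=3,fy=3,interpolation=cv2.INTER_CUBIC))
E
```

```text
(no output)
```

View pics/top0c.png

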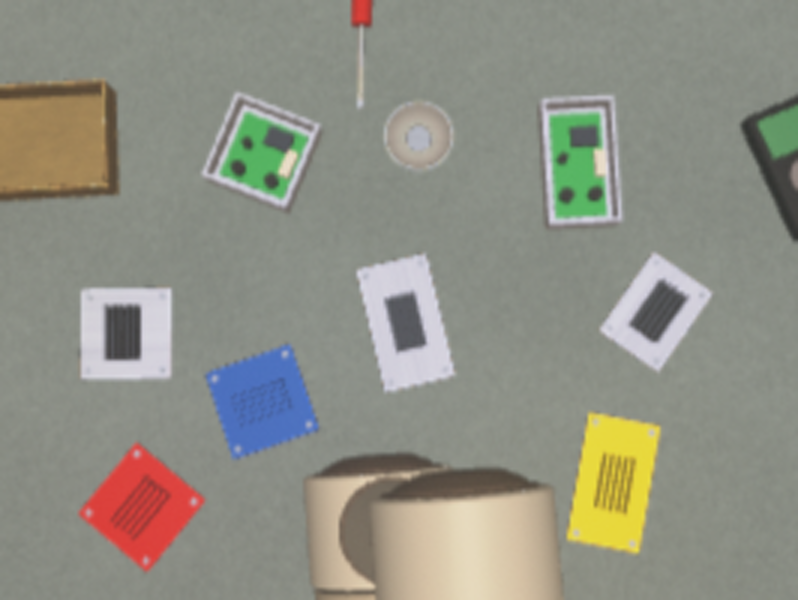

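View pics/scene0.png

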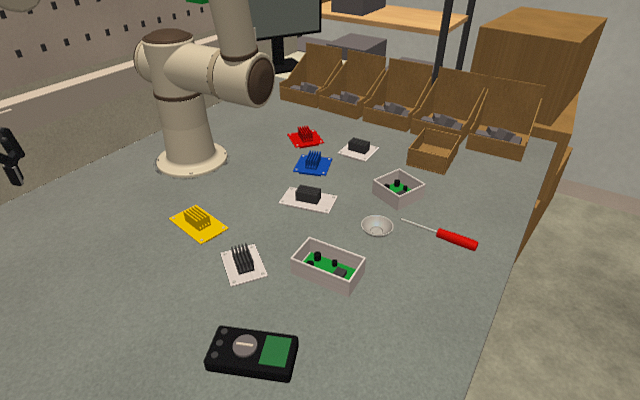

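Top crop: the silver covers lie at full-frame pixels (222,221), (315,217) and (398,213). The first is square, so cover_a. The second is the long oblong, so cover_b. The third is the short one, so cover_c, which stays. The blue and red squares and the yellow oblong are decoys. The boxes are at (267,160), square, and (373,163), oblong. Next I measure the outlines.

```bash
cat >> h.py <<'E'
def rects(img,W,zs,xy,r=0.11,white=True,minn=30,smin=110):
    """points with z in zs, within r of xy (pale ones): min-area rectangle -> centre, sizes, angle of long axis"""
    hsv=cv2.cvtColor(img,cv2.COLOR_BGR2HSV)
    m=(W[...,2]>zs[0])&(W[...,2]<zs[1])&(np.hypot(W[...,0]-xy[0],W[...,1]-xy[1])<r)
    if white: m&=(hsv[...,1]<45)&(hsv[...,2]>smin)
    p=W[m]
    if len(p)<minn: return None
    (c,s,a)=cv2.minAreaRect((p[:,:2]*1000).astype(np.float32))
    if s[0]<s[1]: s=s[::-1]; a+=90
    a=(a+90)%180-90
    return np.round(c,1),np.round(s,1),round(a,1),len(p),np.round(np.median(p[:,2])*1000,1)
E
python3 - <<'E'
from h import *
f=np.load('top0.npz'); img,W=f['img'],f['W']
print('table z',np.nanmedian(W[240:260,330:345,2]) , np.nanstd(W[190:200,340:360,2]))
for n,z,xy in [('a',(.007,.02),(.41,.307)),('b',(.007,.02),(.437,.012)),('c',(.007,.02),(.455,-.265)),('q',(.035,.055),(.625,.163)),('p',(.035,.055),(.625,-.174))]:
    print(n,rects(img,W,z,xy))
for n,xy in [('a',(.41,.307)),('b',(.437,.012)),('c',(.455,-.265))]: print('sink',n,rects(img,W,(.03,.055),xy,r=.06,white=False))
E
```

```text
table z -0.00016990394222102663 0.0035141711096661784
a (array([401.4, 305.7]), array([207.6, 194. ]), -72.2, 710, np.float64(13.3))
b (array([431.9,   9.4]), array([207.3, 197.3]), -54.9, 827, np.float64(12.9))
c (array([ 458.2, -260.7]), array([207.5, 188.1]), 38.0, 577, np.float64(12.4))
q (array([622.9, 167.7]), array([101.1, 100.9]), -21.1, 193, np.float64(44.9))
p (array([ 615.6, -185. ]), array([141.4,  81.7]), 3.3, 213, np.float64(43.6))
sink a (array([420.8, 316.6]), array([59.6, 33.3]), 0.6, 171, np.float64(41.2))
sink b (array([436.2,   6.9]), array([59.7, 33.4]), 14.4, 89, np.float64(42.8))
sink c (array([ 450.9, -270.3]), array([59.5, 34.9]), -34.2, 127, np.float64(41.4))
```

```bash
python3 -m inch '[{"fingers":-1,"translation":[3.8,-4.1,0],"angular":[0,0,0.5]},{"fingers":-1,"translation":[3.8,-4.1,0],"angular":[0,0,0.5]},{"fingers":-1,"translation":[3.8,-4.1,0],"angular":[0,0,0.5]},{"fingers":-1,"translation":[3.8,-4.1,0],"angular":[0,0,0.5]},{"fingers":-1,"translation":[3.8,-4.1,0],"angular":[0,0,0.5]},{"fingers":-1,"translation":[3.8,-4.1,0],"angular":[0,0,0.3]},{"fingers":-1,"translation":[3.8,-4.1,0],"angular":[0,0,0]},{"fingers":-1,"translation":[3.8,-4.1,0],"angular":[0,0,0]}]'
cat >> h.py <<'E'
def rel(target,yaw,z=None):
    """what the tool has yet to do: shift in cm along tool axes, turn about tool z, to reach target with tool x at yaw"""
    s=telemetry.observe(); R=np.array(s['orientation']); p=np.array(s['tool_pos'])
    t=np.array(target,float); 
    if z is not None: t=np.array([*t[:2],z])
    y=np.deg2rad(yaw); Rt=np.array([[np.cos(y),np.sin(y),0],[np.sin(y),-np.cos(y),0],[0,0,-1]])
    from scipy.spatial.transform import Rotation as Ro
    print('t %.2f'%s['clock'],'tcp',np.round(p*1000,1),'w',round(s['width']*1000,1),'F',np.round(s['ft_force'],1),'j6 %.0f'%s['joint_pos'][5],
     'REL cm',np.round(R.T@(t-p)*100,2),'deg',np.round(Ro.from_matrix(R.T@Rt).as_rotvec(degrees=True),1))
E
python3 - <<'E'
from h import *
rel((.436,.007,.25),14.4)
c=optics.calibration('wrist'); R=np.array(c['R']); s=telemetry.observe(); Rt=np.array(s['orientation'])
print(c['fx'],'cam in tool',Rt.T@(-R.T@np.array(c['t'])-s['tool_pos']),'axes',np.round(R@Rt,2))
E
```

```text
clock: 1.6
tool_pos: [0.3801, -0.1443, 0.2319]
orientation: [[0.971, 0.238, 0.005], [0.238, -0.971, -0.004], [0.004, 0.005, -1.0]]
ft_force: [0.9, 0.1, 1.2]
width: 0.0856
t 1.60 tcp [ 380.1 -144.3  231.9] w 85.6 F [0.9 0.1 1.2] j6 38 REL cm [  9.04 -13.35  -1.85] deg [ 0.3 -0.2 -0.6]
328.2284761446583 cam in tool [ 0.07860085  0.00059832 -0.14238629] axes [[ 0.    1.    0.  ]
 [-0.95  0.   -0.31]
 [-0.31 -0.    0.95]]
```

```bash
python3 -m inch '[{"fingers":-1,"translation":[3.0,-4.4,-0.5],"angular":[0,0,0]},{"fingers":-1,"translation":[3.0,-4.4,-0.3],"angular":[0,0,0]},{"fingers":-1,"translation":[2.5,-4,0],"angular":[0,0,0]},{"fingers":-1,"translation":[0.5,-1,0],"angular":[0,0,0]},{"fingers":-1,"translation":[0,0,0],"angular":[0,0,0]}]'
python3 - <<'E'
from h import *
rel((.436,.007,.25),14.4)
img,d,W=cloud('wrist'); cv2.imwrite('pics/w1.png',img); np.savez('w1.npz',img=img,W=W)
print('sink',rects(img,W,(.035,.05),(.436,.007),r=.06,white=False))
print('plate',rects(img,W,(.010,.018),(.436,.007),r=.1,smin=165))
print([ (r['pixel'],round(r['conf'],2)) for r in optics.landmark_of('cover_b_seat','wrist')])
E
```

```text
clock: 2.22
tool_pos: [0.4366, 0.0191, 0.2409]
orientation: [[0.97, 0.244, 0.008], [0.244, -0.97, -0.005], [0.007, 0.007, -1.0]]
ft_force: [0.7, -1.6, 0.4]
width: 0.0853
t 2.23 tcp [436.6  19.1 240.9] w 85.3 F [ 0.7 -1.6  0.4] j6 63 REL cm [-0.35  1.17 -0.9 ] deg [ 0.4 -0.4 -0.3]
sink (array([433.4,   2.4]), array([60.3, 33.5]), 13.9, 881, np.float64(42.7))
plate None
[([333.7, 170.4], 0.36)]
```

View pics/w1.png

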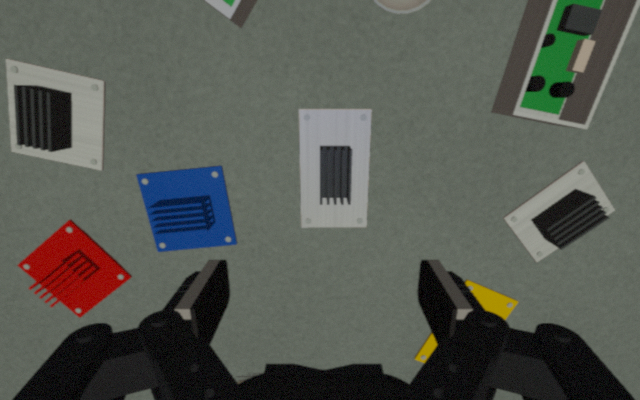

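The wrist view shows the silver 140 mm cover at (335,168), the blue and red squares at lower left, the silver square at (55,115), the short cover at (560,215) and the yellow one at (465,320). I'll refine the outlines with ray-plane contours.

```bash
cat >> h.py <<'E'
def outline(img,cal,seed,z,thr=20,show=None):
    """outer outline of the pale silver blob about pixel seed, cast on plane z"""
    g=img.astype(int); hsv=cv2.cvtColor(img,cv2.COLOR_BGR2HSV)
    bg=np.median(hsv[...,2]); m=((hsv[...,2]>bg+thr)&(hsv[...,1]<50)).astype(np.uint8)
    m=cv2.morphologyEx(m,cv2.MORPH_OPEN,np.ones((3,3)))
    cs,_=cv2.findContours(m,cv2.RETR_EXTERNAL,cv2.CHAIN_APPROX_NONE)
    c=max(cs,key=lambda c:cv2.contourArea(cv2.convexHull(c)) if cv2.pointPolygonTest(cv2.convexHull(c),tuple(map(float,seed)),False)>0 else -1)
    px=c[:,0].astype(float)
    R,t=np.array(cal['R']),np.array(cal['t']); o=-R.T@t
    d=np.c_[(px[:,0]-cal['cx'])/cal['fx'],(px[:,1]-cal['cy'])/cal['fy'],np.ones(len(px))]@R
    w=o+d*((z-o[2])/d[:,2])[:,None]
    (cc,s,a)=cv2.minAreaRect((w[:,:2]*1000).astype(np.float32))
    if s[0]<s[1]: s=s[::-1]; a+=90
    return np.round(cc,1),np.round(s,1),round((a+90)%180-90,1)
E
python3 - <<'E'
from h import *
f=np.load('w1.npz'); img,W=f['img'],f['W']; c=optics.calibration('wrist')
hsv=cv2.cvtColor(img,cv2.COLOR_BGR2HSV); print('bg',np.median(hsv[...,2]),hsv[120,320],hsv[260,100])
for n,s in [('b',(335,168)),('a',(55,115)),('c',(560,215))]: print(n,outline(img,c,s,.013))
f=np.load('top0.npz'); img2,W2=f['img'],f['W']; c2=optics.calibration('top')
for n,s,z in [('b',(315,217),.013),('a',(222,221),.013),('c',(398,213),.013),('q',(267,160),.045),('p',(373,163),.045)]: print('top',n,outline(img2,c2,s,z))
print('wrist sink a',rects(img,W,(.035,.05),(.42,.31),r=.06,white=False),'rim p',rects(img,W,(.04,.05),(.615,-.185)))
print('tablez',[np.round(np.nanmedian(W[r:r+20,c_:c_+20,2])*1000,1) for r,c_ in [(100,200),(60,400),(230,300)]])
E
```

```text
bg 104.0 [111  11 161] [  0 243 151]
b (array([433.1,   2.6]), array([139. ,  80.3]), 13.9)
a (array([418.3, 313.3]), array([100.2,  99.9]), -88.7)
c (array([ 447.9, -274.9]), array([107.8,  79.9]), -35.0)
top b (array([434.9,   6.2]), array([142.2,  81. ]), 14.1)
top a (array([418.9, 317.4]), array([101.8,  97.2]), 1.8)
top c (array([ 450.4, -271.3]), array([110. ,  81.5]), -35.2)
top q (array([-132.7,  860.4]), array([261. ,  30.2]), -89.2)
top p (array([-132.7,  860.4]), array([261. ,  30.2]), -89.2)
wrist sink a (array([418. , 313.7]), array([60.5, 37.4]), 1.5, 2463, np.float64(41.8)) rim p (array([ 601.2, -190.1]), array([117.7,  82.1]), 3.7, 1434, np.float64(44.4))
tablez [np.float64(-0.1), np.float64(-0.4), np.float64(-0.1)]
```

Outlines give 139×80 for cover_b at (335,168), 100×100 for cover_a at (55,115) and 108×80 for cover_c, so the identities are confirmed. I descend over cover_b.

```bash
python3 -m inch '[{"fingers":-1,"translation":[-0.4,0.8,4],"angular":[0.2,-0.2,0.1]},{"fingers":-1,"translation":[-0.4,0.7,4],"angular":[0.2,-0.2,0]},{"fingers":-1,"translation":[0,0,4],"angular":[0,0,0]},{"fingers":-1,"translation":[0,0,3],"angular":[0,0,0]},{"fingers":-1,"translation":[0,0,0],"angular":[0,0,0]}]'
python3 - <<'E'
from h import *
rel((.4331,.0026,.016),13.9)
E
```

```text
clock: 2.95
tool_pos: [0.4332, -0.0068, 0.0886]
orientation: [[0.973, 0.229, 0.003], [0.229, -0.973, -0.003], [0.002, 0.004, -1.0]]
ft_force: [-0.2, 0.6, 0.0]
width: 0.0854
t 2.95 tcp [433.2  -6.8  88.6] w 85.4 F [-0.2  0.6  0. ] j6 60 REL cm [ 0.19 -0.95  7.26] deg [ 0.2 -0.1 -0.6]
```

```bash
python3 -m inch '[{"fingers":-1,"translation":[0.2,-0.95,0],"angular":[0.2,-0.1,-0.6]},{"fingers":-1,"translation":[0,0,0],"angular":[0,0,0]},{"fingers":-1,"translation":[0,0,0],"angular":[0,0,0]}]'
cat >> h.py <<'E'
def look(n,seedxy,z,sink=True,rim=False):
    s=telemetry.observe(); print('vel',np.round(s['joint_vel'],1).max())
    c=optics.calibration('wrist'); img,d,W=cloud('wrist'); cv2.imwrite(f'pics/{n}.png',img); np.savez(f'{n}.npz',img=img,W=W)
    R,t=np.array(c['R']),np.array(c['t']); q=R@np.array([*seedxy,z])+t; px=(q[0]/q[2]*c['fx']+c['cx'],q[1]/q[2]*c['fy']+c['cy'])
    print('seed px',np.round(px),'outline',outline(img,c,px,z))
    if sink: print('sink',rects(img,W,(z+.022,z+.037),seedxy,r=.06,white=False))
    if rim: print('rim',rects(img,W,(z-.006,z+.006),seedxy))
    return img,W,c
E
python3 - <<'E'
from h import *
look('w2',(.4331,.0026),.013)
rel((.4331,.0026,.016),13.9)
E
```

```text
clock: 3.32
tool_pos: [0.4356, 0.0018, 0.0924]
orientation: [[0.971, 0.238, 0.007], [0.238, -0.971, -0.002], [0.006, 0.003, -1.0]]
ft_force: [0.4, -0.0, -0.7]
width: 0.0854
vel 0.3
seed px [320. 211.] outline (array([433.5,   3.4]), array([139.3,  79.9]), 14.1)
sink (array([433.3,   3.1]), array([61.1, 34. ]), 14.1, 2344, np.float64(42.7))
t 3.38 tcp [435.6   1.8  92.4] w 85.5 F [ 0.8 -0.5 -0.1] j6 60 REL cm [-0.28 -0.17  7.63] deg [ 0.2 -0.4 -0.1]
```

```bash
python3 -m inch '[{"fingers":-1,"translation":[-0.2,-0.2,3],"angular":[0.2,-0.4,0]},{"fingers":-1,"translation":[0,0,2.5],"angular":[0.1,-0.2,0]},{"fingers":-1,"translation":[0,0,0],"angular":[0,0,0]}]'
python3 - <<'E'
from h import *
rel((.4334,.0032,.016),14.1)
E
```

```text
clock: 3.75
tool_pos: [0.4359, 0.0027, 0.0386]
orientation: [[0.971, 0.239, 0.001], [0.239, -0.971, -0.001], [0.0, 0.001, -1.0]]
ft_force: [-0.7, 0.1, 0.7]
width: 0.0856
t 3.75 tcp [435.9   2.7  38.6] w 85.6 F [-0.7  0.1  0.7] j6 61 REL cm [-0.23 -0.11  2.26] deg [ 0.1 -0.  -0.3]
```

```bash
python3 -m inch '[{"fingers":-1,"translation":[-0.25,-0.1,1.5],"angular":[0,0,-0.2]},{"fingers":-1,"translation":[-0.1,0,0.6],"angular":[0,0,0]},{"fingers":-1,"translation":[0,0,0],"angular":[0,0,0]}]'
python3 - <<'E'
from h import *
rel((.4334,.0032,.016),14.1)
E
```

```text
clock: 4.12
tool_pos: [0.4337, 0.0024, 0.0185]
orientation: [[0.97, 0.243, 0.004], [0.243, -0.97, -0.002], [0.004, 0.003, -1.0]]
ft_force: [1.1, -0.7, -0.2]
width: 0.0857
t 4.12 tcp [433.7   2.4  18.5] w 85.7 F [ 1.1 -0.7 -0.2] j6 60 REL cm [-0.01 -0.09  0.25] deg [ 0.2 -0.2 -0. ]
```

```bash
python3 -m inch '[{"fingers":-1,"translation":[0,-0.08,0.25],"angular":[0.2,-0.2,0]},{"fingers":1,"translation":[0,0,0],"angular":[0,0,0]},{"fingers":1,"translation":[0,0,0],"angular":[0,0,0]},{"fingers":1,"translation":[0,0,0],"angular":[0,0,0]},{"fingers":1,"translation":[0,0,0],"angular":[0,0,0]},{"fingers":1,"translation":[0,0,0],"angular":[0,0,0]}]' 40
python3 -m inch '[{"fingers":1,"translation":[0,0,0],"angular":[0,0,0]},{"fingers":1,"translation":[0,0,0],"angular":[0,0,0]}]'
```

```text
clock: 4.88
tool_pos: [0.4348, 0.0029, 0.0171]
orientation: [[0.97, 0.243, 0.003], [0.243, -0.97, 0.0], [0.003, 0.001, -1.0]]
ft_force: [-0.4, 0.4, -0.0]
width: 0.0332
clock: 5.12
tool_pos: [0.4348, 0.0029, 0.0171]
orientation: [[0.97, 0.243, 0.003], [0.243, -0.97, 0.0], [0.003, 0.0, -1.0]]
ft_force: [0.8, 0.1, -0.3]
width: 0.0336
```

Cover_b is gripped (33.6 mm). I lift it and move to where the wrist camera sees box_p from the side.

```bash
python3 -m inch '[{"fingers":1,"translation":[0,0,-2.5],"angular":[0,0,0]},{"fingers":1,"translation":[0,0,-4.5],"angular":[0,0,0]},{"fingers":1,"translation":[2,1,-4],"angular":[0,0,2]},{"fingers":1,"translation":[3,2,-4],"angular":[0,0,3]},{"fingers":1,"translation":[3,2,-3],"angular":[0,0,3]},{"fingers":1,"translation":[3,1.5,-1.5],"angular":[0,0,2]},{"fingers":1,"translation":[1,0.5,0],"angular":[0,0,0]},{"fingers":1,"translation":[0,0,0],"angular":[0,0,0]}]'
python3 -m inch '[{"fingers":1,"translation":[0,0,0],"angular":[0,0,0]},{"fingers":1,"translation":[0,0,0],"angular":[0,0,0]}]'
python3 - <<'E'
from h import *
rel((.57,-.04,.22),3.5)
img,W,c=look('w3',(.615,-.185),.045,sink=False,rim=True)
E
```

```text
clock: 6.12
tool_pos: [0.5618, -0.046, 0.2103]
orientation: [[0.998, 0.066, -0.012], [0.066, -0.998, 0.005], [-0.012, -0.005, -1.0]]
ft_force: [-0.7, 0.7, -2.0]
width: 0.0331
clock: 6.38
tool_pos: [0.5591, -0.0447, 0.2079]
orientation: [[0.998, 0.067, -0.018], [0.068, -0.998, 0.006], [-0.017, -0.007, -1.0]]
ft_force: [-0.6, -0.3, -1.6]
width: 0.0333
t 6.38 tcp [559.1 -44.7 207.9] w 33.3 F [-0.6 -0.3 -1.6] j6 69 REL cm [ 1.1  -0.41 -1.22] deg [-0.4  1.   0.4]
vel 1.0
seed px [483. 126.] outline (array([ 612.7, -188.5]), array([140.5,  80.4]), 3.6)
rim (array([ 612.6, -188.6]), array([140. ,  81.4]), 3.7, 2428, np.float64(44.5))
```

View pics/w3.png

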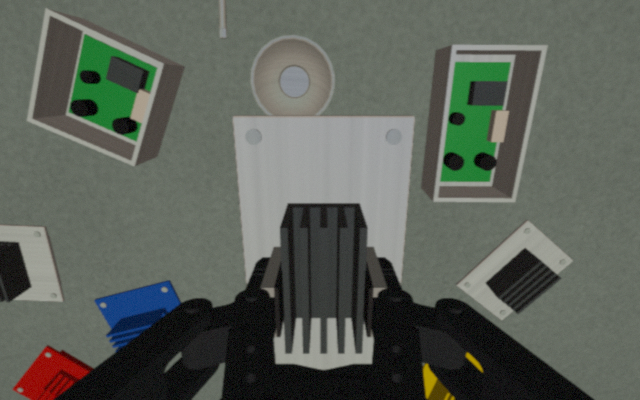

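Picture: box_p is clear at (485,125), box_q at (105,85), and the held cover_b has its front edge at row 117, columns 233–414. I measure the held cover in the tool frame, which cancels the wrist camera's bias, and box_q as well.

```bash
cat >> h.py <<'E'
def held(img,W,tool,hx):
    """held cover in the tool frame: lateral middle/yaw from its front edge and sides; hx half length"""
    R,p=np.array(tool['orientation']),np.array(tool['tool_pos'])
    T=(W-p)@R; hsv=cv2.cvtColor(img,cv2.COLOR_BGR2HSV)
    m=(abs(T[...,0])<.11)&(abs(T[...,1])<.08)&(abs(T[...,2]-.004)<.008)&(hsv[...,1]<50)&(hsv[...,2]>125)
    q=T[m]*1000; f=q[q[:,0]>25]
    print('n',len(q),'plate z mm',np.round(np.median(f[:,2]),1),'tilt',np.round(np.rad2deg(np.linalg.lstsq(np.c_[f[:,:2],np.ones(len(f))],f[:,2],rcond=None)[0][:2]),2))
    e=[];l=[];r=[]
    for y in range(-36,37,3):
        k=f[abs(f[:,1]-y)<1.5]; 
        if len(k): e.append((y,np.percentile(k[:,0],99)))
    for x in range(30,int(hx)-6,3):
        k=f[abs(f[:,0]-x)<1.5]
        if len(k): l.append((x,k[:,1].min())); r.append((x,k[:,1].max()))
    e,l,r=map(np.array,(e,l,r)); pe,pl,pr=[np.polyfit(a[:,0],a[:,1],1) for a in (e,l,r)]
    print('front x@y0 %.1f -> centre x %.1f'%(pe[1],pe[1]-hx),'yaw front %.2f sides %.2f %.2f'%tuple(np.rad2deg([-pe[0],pl[0],pr[0]])))
    yl,yr=np.polyval(pl,45),np.polyval(pr,45); print('sides at x=45: %.1f %.1f mid %.1f width %.1f'%(yl,yr,(yl+yr)/2,yr-yl))
E
python3 - <<'E'
from h import *
f=np.load('w3.npz'); img,W=f['img'],f['W']; s=telemetry.observe(); c=optics.calibration('wrist')
held(img,W,s,70)
print('q',outline(img,c,(105,85),.045),rects(img,W,(.04,.05),(.622,.165)))
print('a',rects(img,W,(.035,.05),(.42,.31),r=.06,white=False))
print('table z',[np.round(np.nanmedian(W[r:r+20,c_:c_+20,2])*1000,1) for r,c_ in [(200,180),(60,360),(220,430)]])
E
```

```text
n 22463 plate z mm 4.4 tilt [0.08 0.08]
front x@y0 68.6 -> centre x -1.4 yaw front 0.01 sides 0.38 0.18
sides at x=45: -39.3 40.5 mid 0.6 width 79.8
q (array([620. , 165.2]), array([100.7, 100.5]), -21.3) (array([620.3, 164.9]), array([101.9, 100.6]), 68.7, 2222, np.float64(45.0))
a (array([417.9, 300.3]), array([60.9, 11.1]), 0.2, 447, np.float64(39.9))
table z [np.float64(0.1), np.float64(-0.2), np.float64(-0.3)]
```

```bash
python3 - <<'E'
from h import *
rel((.6141,-.1878,.12),3.7)
E
```

```text
t 6.42 tcp [559.  -44.7 207.9] w 33.3 F [-0.4  0.1 -3. ] j6 69 REL cm [ 4.68 14.71  8.6 ] deg [-0.4  1.   0.2]
```

```bash
python3 -m inch '[{"fingers":1,"translation":[0.8,2.5,0.5],"angular":[-0.2,0.4,0.2]},{"fingers":1,"translation":[1.2,3.5,1],"angular":[-0.1,0.3,0]},{"fingers":1,"translation":[1.2,3.5,1.5],"angular":[-0.1,0.3,0]},{"fingers":1,"translation":[1,3,2],"angular":[0,0,0]},{"fingers":1,"translation":[0.4,1.5,1.5],"angular":[0,0,0]},{"fingers":1,"translation":[0,0,0.5],"angular":[0,0,0]},{"fingers":1,"translation":[0,0,0],"angular":[0,0,0]},{"fingers":1,"translation":[0,0,0],"angular":[0,0,0]}]'
python3 - <<'E'
from h import *
rel((.6141,-.1878,.07),3.7)
E
```

```text
clock: 7.42
tool_pos: [0.6146, -0.1905, 0.1339]
orientation: [[0.998, 0.063, 0.002], [0.063, -0.998, -0.002], [0.002, 0.002, -1.0]]
ft_force: [0.2, 0.2, -2.3]
width: 0.0335
t 7.42 tcp [ 614.6 -190.5  133.9] w 33.5 F [ 0.2  0.2 -2.3] j6 58 REL cm [-0.05 -0.28  6.39] deg [ 0.1 -0.1 -0.1]
```

```bash
python3 -m inch '[{"fingers":1,"translation":[-0.05,-0.28,2.5],"angular":[0.1,-0.1,-0.1]},{"fingers":1,"translation":[0,0,2.5],"angular":[0,0,0]},{"fingers":1,"translation":[0,0,0.5],"angular":[0,0,0]},{"fingers":1,"translation":[0,0,0],"angular":[0,0,0]},{"fingers":1,"translation":[0,0,0],"angular":[0,0,0]}]'
python3 - <<'E'
from h import *
rel((.6141,-.1878,.0535),3.7)
img,W,c=look('w4',(.6141,-.1878),.045,sink=False)
E
```

```text
clock: 8.05
tool_pos: [0.6173, -0.1867, 0.0841]
orientation: [[0.998, 0.069, 0.008], [0.069, -0.998, -0.004], [0.008, 0.005, -1.0]]
ft_force: [-0.6, 0.2, -1.9]
width: 0.0331
t 8.05 tcp [ 617.3 -186.7   84.1] w 33.1 F [-0.6  0.2 -1.9] j6 59 REL cm [-0.35  0.07  3.05] deg [ 0.3 -0.5  0.2]
vel 0.1
seed px [324. 235.] outline (array([ 633.5, -186.2]), array([100.7,  98.6]), 3.9)
```

```bash
python3 -m inch '[{"fingers":1,"translation":[-0.35,0.05,1],"angular":[0.3,-0.5,0.2]},{"fingers":1,"translation":[-0.1,0,0.3],"angular":[0,0,0]},{"fingers":1,"translation":[0,0,0],"angular":[0,0,0]}]'
python3 - <<'E'
from h import *
rel((.6141,-.1878,.0535),3.7)
E
```

```text
clock: 8.48
tool_pos: [0.6133, -0.1882, 0.0715]
orientation: [[0.998, 0.065, 0.001], [0.065, -0.998, -0.001], [0.001, 0.001, -1.0]]
ft_force: [-0.3, 1.3, -1.8]
width: 0.0332
t 8.47 tcp [ 613.3 -188.2   71.5] w 33.2 F [-0.3  1.3 -1.8] j6 58 REL cm [ 0.08 -0.03  1.8 ] deg [ 0. -0.  0.]
```

View pics/w4.png

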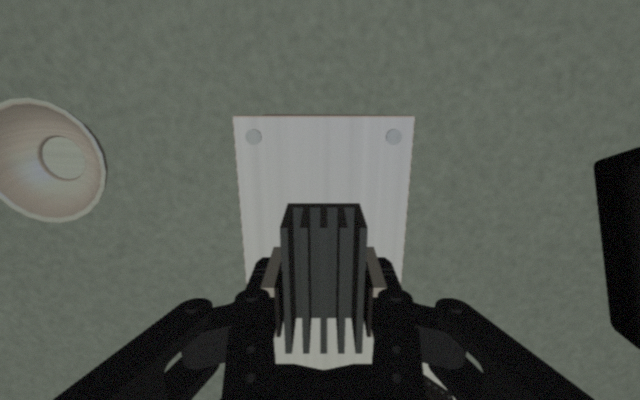

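The box is hidden under the cover in this view, as expected, and the pose is within 1 mm. I lower it gently.

```bash
python3 -m inch '[{"fingers":1,"translation":[0.08,0,0.7],"angular":[0,0,0]},{"fingers":1,"translation":[0,0,0.4],"angular":[0,0,0]},{"fingers":1,"translation":[0,0,0],"angular":[0,0,0]}]'
python3 - <<'E'
from h import *
rel((.6141,-.1878,.0535),3.7)
E
```

```text
clock: 8.85
tool_pos: [0.6141, -0.1881, 0.0595]
orientation: [[0.998, 0.065, 0.0], [0.065, -0.998, -0.0], [0.0, 0.0, -1.0]]
ft_force: [-1.2, 0.4, -2.4]
width: 0.0329
t 8.85 tcp [ 614.1 -188.1   59.5] w 32.9 F [-1.2  0.4 -2.4] j6 59 REL cm [ 0.01 -0.03  0.6 ] deg [ 0. -0.  0.]
```

```bash
python3 -m inch '[{"fingers":1,"translation":[0,0,0.25],"angular":[0,0,0]},{"fingers":1,"translation":[0,0,0.2],"angular":[0,0,0]},{"fingers":1,"translation":[0,0,0],"angular":[0,0,0]}]'
python3 -m inch '[{"fingers":1,"translation":[0,0,0.15],"angular":[0,0,0]},{"fingers":1,"translation":[0,0,0],"angular":[0,0,0]}]'
```

```text
clock: 9.22
tool_pos: [0.6142, -0.1881, 0.0548]
orientation: [[0.998, 0.065, 0.0], [0.065, -0.998, -0.0], [0.0, 0.0, -1.0]]
ft_force: [-0.2, 0.1, -1.3]
width: 0.0334
clock: 9.48
tool_pos: [0.6143, -0.1882, 0.0534]
orientation: [[0.998, 0.065, 0.001], [0.065, -0.998, -0.001], [0.001, 0.001, -1.0]]
ft_force: [0.3, 0.2, -2.7]
width: 0.0334
```

```bash
python3 -m inch '[{"fingers":1,"translation":[0,0,0.1],"angular":[0,0,0]},{"fingers":1,"translation":[0,0,0],"angular":[0,0,0]}]'
```

```text
clock: 9.72
tool_pos: [0.6147, -0.1884, 0.0533]
orientation: [[0.998, 0.065, 0.002], [0.065, -0.998, -0.001], [0.001, 0.001, -1.0]]
ft_force: [-0.3, 0.2, -1.4]
width: 0.0335
```

```bash
python3 -m inch '[{"fingers":1,"translation":[0,0,0.15],"angular":[0,0,0]},{"fingers":1,"translation":[0,0,0.1],"angular":[0,0,0]},{"fingers":1,"translation":[0,0,0],"angular":[0,0,0]}]'
```

```text
clock: 10.1
tool_pos: [0.615, -0.1885, 0.0532]
orientation: [[0.998, 0.065, 0.002], [0.065, -0.998, -0.001], [0.001, 0.001, -1.0]]
ft_force: [-1.0, -0.7, -2.8]
width: 0.0337
```

It stops at z=53.2 against an expected 53.4, so the plate is on the rim. I release and rise.

```bash
python3 -m inch '[{"fingers":-1,"translation":[0,0,0],"angular":[0,0,0]},{"fingers":-1,"translation":[0,0,0],"angular":[0,0,0]},{"fingers":-1,"translation":[0,0,0],"angular":[0,0,0]},{"fingers":-1,"translation":[0,0,0],"angular":[0,0,0]},{"fingers":-1,"translation":[0,0,-2],"angular":[0,0,0]},{"fingers":-1,"translation":[0,0,-4],"angular":[0,0,0]},{"fingers":-1,"translation":[-1,-2,-5],"angular":[0,0,0]},{"fingers":-1,"translation":[-1.5,-3,-5],"angular":[0,0,0]}]'
python3 -m inch '[{"fingers":-1,"translation":[-1,-2,0],"angular":[0,0,0]},{"fingers":-1,"translation":[0,0,0],"angular":[0,0,0]},{"fingers":-1,"translation":[0,0,0],"angular":[0,0,0]}]'
python3 - <<'E'
from h import *
rel((.57,-.04,.22),3.5)
img,W,c=look('w5',(.613,-.1885),.049,rim=True)
print('box q',outline(img,c,(105,85),.045),rects(img,W,(.04,.05),(.62,.165)))
m=(np.hypot(W[...,0]-.613,W[...,1]+.1885)<.035+.06)&(W[...,2]>.04)&(W[...,2]<.058); p=W[m]; p=p[~np.isnan(p[:,0])]
a=np.linalg.lstsq(np.c_[p[:,:2]-[.613,-.1885],np.ones(len(p))],p[:,2],rcond=None)[0]; print('tilt deg',np.round(np.rad2deg(a[:2]),2),'z',a[2])
E
```

```text
clock: 11.1
tool_pos: [0.5851, -0.1402, 0.2173]
orientation: [[0.998, 0.062, -0.002], [0.062, -0.998, 0.0], [-0.002, -0.0, -1.0]]
ft_force: [0.2, 0.5, 0.5]
width: 0.0854
clock: 11.48
tool_pos: [0.5769, -0.1208, 0.228]
orientation: [[0.998, 0.064, 0.014], [0.064, -0.998, -0.006], [0.013, 0.007, -1.0]]
ft_force: [0.0, -0.2, -0.2]
width: 0.0853
t 11.47 tcp [ 576.9 -120.8  228. ] w 85.3 F [ 0.  -0.2 -0.2] j6 63 REL cm [-0.19 -8.12  0.74] deg [ 0.4 -0.7  0.2]
vel 0.7
seed px [393. 145.] outline (array([ 613.7, -188.5]), array([139. ,  80.4]), 3.7)
sink (array([ 613.6, -189. ]), array([60.1, 34.6]), 4.0, 1772, np.float64(77.9))
rim (array([ 612.7, -188.9]), array([141.1,  80.9]), 3.6, 8881, np.float64(48.3))
box q (array([ 354.8, -199.2]), array([3.1, 2.5]), 6.3) (array([616.5, 156.3]), array([101.5,  84. ]), -20.7, 1118, np.float64(44.7))
tilt deg [-0.03 -0.06] z 0.048305877665374745
```

View pics/w5.png

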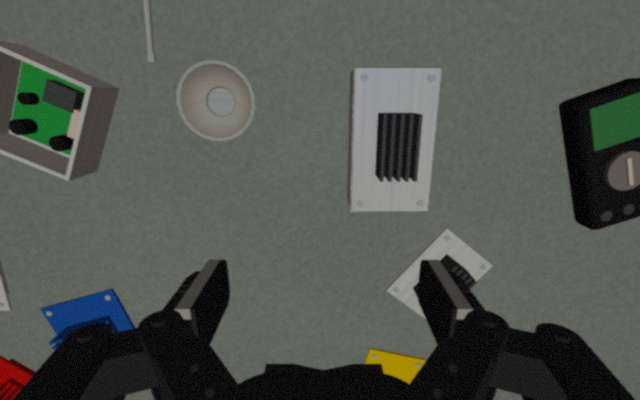

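Cover_b sits on box_p at (396,140): square on, tilt under 0.1°, plate top about 48.5 mm, cover centre within 1 mm. Next is cover_a.

```bash
python3 -m inch '[{"fingers":-1,"translation":[-1,-3,0],"angular":[0.4,-0.7,0.2]},{"fingers":-1,"translation":[-1.6,-5,0],"angular":[0,0,0.3]},{"fingers":-1,"translation":[-1.6,-5,0],"angular":[0,0,0.3]},{"fingers":-1,"translation":[-1.6,-5,0],"angular":[0,0,0.3]},{"fingers":-1,"translation":[-1.6,-5,0],"angular":[0,0,0.3]},{"fingers":-1,"translation":[-1.6,-5,0],"angular":[0,0,0.3]},{"fingers":-1,"translation":[-1.6,-5,1],"angular":[0,0,0.3]},{"fingers":-1,"translation":[-1.6,-5,2],"angular":[0,0,0.3]}]'
python3 - <<'E'
from h import *
rel((.4182,.3135,.12),1.5)
E
```

```text
clock: 12.52
tool_pos: [0.4397, 0.2569, 0.1943]
orientation: [[1.0, 0.007, -0.004], [0.007, -1.0, 0.001], [-0.004, -0.001, -1.0]]
ft_force: [0.5, -0.2, 0.7]
width: 0.0853
t 12.53 tcp [439.7 256.9 194.3] w 85.3 F [ 0.5 -0.2  0.7] j6 106 REL cm [-2.08 -5.67  7.44] deg [-0.1  0.2 -1.1]
```

```bash
python3 -m inch '[{"fingers":-1,"translation":[-1,-2.5,2],"angular":[0,0.2,-1]},{"fingers":-1,"translation":[-0.3,-1,2],"angular":[0,0,0]},{"fingers":-1,"translation":[0,0,2],"angular":[0,0,0]},{"fingers":-1,"translation":[0,0,0],"angular":[0,0,0]},{"fingers":-1,"translation":[0,0,0],"angular":[0,0,0]}]'
python3 - <<'E'
from h import *
rel((.4182,.3135,.016),1.5)
look('w6',(.4182,.3135),.013)
E
```

```text
clock: 13.15
tool_pos: [0.4245, 0.294, 0.129]
orientation: [[1.0, 0.028, -0.007], [0.028, -1.0, -0.001], [-0.007, 0.001, -1.0]]
ft_force: [-1.1, 0.7, -0.5]
width: 0.0853
t 13.15 tcp [424.5 294.  129. ] w 85.3 F [-1.1  0.7 -0.5] j6 110 REL cm [-0.5  -1.98 11.3 ] deg [0.1 0.4 0.1]
vel 0.8
seed px [299. 198.] outline (array([418.1, 314.3]), array([100.1,  99.1]), -88.4)
sink (array([417.9, 314.1]), array([60.8, 34. ]), 1.4, 1894, np.float64(42.6))
```

Square cover confirmed at 100×99 and silver, centre (418.0,314.2), yaw 1.5. I descend.

```bash
python3 -m inch '[{"fingers":-1,"translation":[-0.4,-1.5,3],"angular":[0.1,0.4,0]},{"fingers":-1,"translation":[-0.1,-0.5,3],"angular":[0,0,0]},{"fingers":-1,"translation":[0,0,1.5],"angular":[0,0,0]},{"fingers":-1,"translation":[0,0,0],"angular":[0,0,0]},{"fingers":-1,"translation":[0,0,0],"angular":[0,0,0]}]'
python3 - <<'E'
from h import *
rel((.4180,.3142,.016),1.5)
E
```

```text
clock: 13.82
tool_pos: [0.4244, 0.3148, 0.058]
orientation: [[1.0, 0.025, 0.01], [0.025, -1.0, 0.004], [0.01, -0.004, -1.0]]
ft_force: [-0.1, -1.0, 0.5]
width: 0.0853
t 13.82 tcp [424.4 314.8  58. ] w 85.3 F [-0.1 -1.   0.5] j6 112 REL cm [-0.69  0.07  4.19] deg [-0.2 -0.6 -0.1]
```

```bash
python3 -m inch '[{"fingers":-1,"translation":[-0.7,0.05,1],"angular":[-0.2,-0.6,0]},{"fingers":-1,"translation":[0,0,1],"angular":[0,0,0]},{"fingers":-1,"translation":[0,0,0.5],"angular":[0,0,0]},{"fingers":-1,"translation":[0,0,0],"angular":[0,0,0]}]'
python3 - <<'E'
from h import *
rel((.4180,.3142,.017),1.5)
E
```

```text
clock: 14.32
tool_pos: [0.4182, 0.3144, 0.0329]
orientation: [[1.0, 0.025, 0.001], [0.025, -1.0, 0.002], [0.001, -0.001, -1.0]]
ft_force: [0.9, 0.3, -0.0]
width: 0.0854
t 14.32 tcp [418.2 314.4  32.9] w 85.4 F [ 0.9  0.3 -0. ] j6 112 REL cm [-0.03  0.02  1.59] deg [-0.1 -0.1 -0.1]
```

```bash
python3 -m inch '[{"fingers":-1,"translation":[0,0,1],"angular":[0,0,0]},{"fingers":-1,"translation":[0,0,0.5],"angular":[0,0,0]},{"fingers":-1,"translation":[0,0,0],"angular":[0,0,0]}]'
python3 - <<'E'
from h import *
rel((.4180,.3142,.017),1.5)
E
```

```text
clock: 14.7
tool_pos: [0.4184, 0.3145, 0.0168]
orientation: [[1.0, 0.025, 0.001], [0.025, -1.0, 0.002], [0.001, -0.002, -1.0]]
ft_force: [-0.8, 0.4, -0.2]
width: 0.0855
t 14.70 tcp [418.4 314.5  16.8] w 85.5 F [-0.8  0.4 -0.2] j6 112 REL cm [-0.04  0.03 -0.02] deg [-0.1 -0.1 -0.1]
```

```bash
python3 -m inch '[{"fingers":1,"translation":[0,0,0],"angular":[0,0,0]},{"fingers":1,"translation":[0,0,0],"angular":[0,0,0]},{"fingers":1,"translation":[0,0,0],"angular":[0,0,0]},{"fingers":1,"translation":[0,0,0],"angular":[0,0,0]},{"fingers":1,"translation":[0,0,0],"angular":[0,0,0]},{"fingers":1,"translation":[0,0,0],"angular":[0,0,0]},{"fingers":1,"translation":[0,0,0],"angular":[0,0,0]}]' 40
python3 -m inch '[{"fingers":1,"translation":[0,0,-2.5],"angular":[0,0,0]},{"fingers":1,"translation":[0,0,-4.5],"angular":[0,0,0]},{"fingers":1,"translation":[2,-0.5,-4.5],"angular":[0,0,3.5]},{"fingers":1,"translation":[3.5,-1,-4],"angular":[0,0,4.5]},{"fingers":1,"translation":[4,-1.3,-3],"angular":[0,0,4.5]},{"fingers":1,"translation":[4,-1.5,-1],"angular":[0,0,4.5]},{"fingers":1,"translation":[2.5,-1,0],"angular":[0,0,3]},{"fingers":1,"translation":[0,0,0],"angular":[0,0,0]}]'
python3 - <<'E'
from h import *
rel((.6165,.349,.22),-21.3)
E
```

```text
clock: 15.58
tool_pos: [0.4189, 0.3147, 0.0174]
orientation: [[1.0, 0.025, 0.003], [0.025, -1.0, 0.002], [0.003, -0.002, -1.0]]
ft_force: [-0.5, 0.3, 0.5]
width: 0.0335
clock: 16.58
tool_pos: [0.5852, 0.3457, 0.2134]
orientation: [[0.944, -0.329, -0.006], [-0.329, -0.944, -0.002], [-0.005, 0.003, -1.0]]
ft_force: [-0.0, -0.4, -1.5]
width: 0.0335
t 16.57 tcp [585.2 345.7 213.4] w 33.5 F [-0.  -0.4 -1.5] j6 130 REL cm [ 2.84 -1.34 -0.68] deg [0.2 0.3 2.1]
```

```bash
python3 -m inch '[{"fingers":1,"translation":[1.5,-0.7,-0.7],"angular":[0.2,0.3,2.1]},{"fingers":1,"translation":[0.5,0,0],"angular":[0,0,0]},{"fingers":1,"translation":[0,0,0],"angular":[0,0,0]},{"fingers":1,"translation":[0,0,0],"angular":[0,0,0]}]'
python3 - <<'E'
from h import *
rel((.6165,.349,.22),-21.3)
s=telemetry.observe()
img,W,c=look('w7',(.620,.165),.045,sink=False,rim=True)
held(img,W,s,50)
E
```

```text
clock: 17.08
tool_pos: [0.6028, 0.3453, 0.2175]
orientation: [[0.933, -0.36, -0.007], [-0.36, -0.933, -0.002], [-0.006, 0.004, -1.0]]
ft_force: [-0.1, -0.4, -1.9]
width: 0.0332
t 17.07 tcp [602.8 345.3 217.5] w 33.2 F [-0.1 -0.4 -1.9] j6 131 REL cm [ 1.15 -0.84 -0.26] deg [0.3 0.3 0.2]
vel 0.8
seed px [500.  88.] outline (array([620.1, 164.9]), array([100.4,  99.8]), 68.9)
rim (array([620.4, 164.4]), array([101.9,  99.5]), 68.8, 2298, np.float64(44.5))
n 18159 plate z mm 4.8 tilt [ 0.33 -0.06]
front x@y0 49.3 -> centre x -0.7 yaw front -0.10 sides 0.75 -1.17
sides at x=45: -49.0 50.4 mid 0.7 width 99.4
```

View pics/w7.png

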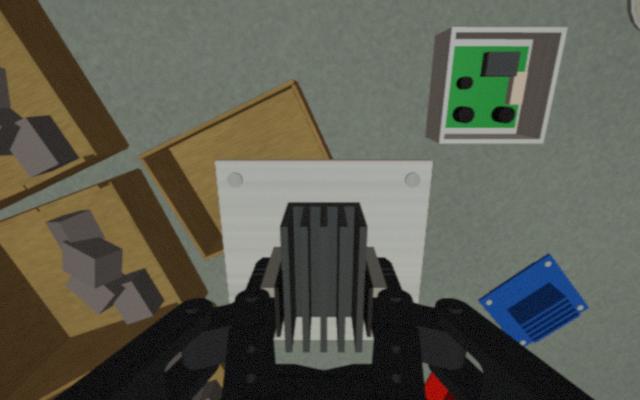

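Box_q is fully visible at (500,85): centre (620.1,164.9), yaw −21.1. The held cover is offset (−0.7,+0.7) mm in the tool frame, so the TCP target is (621.0,165.3).

```bash
python3 -m inch '[{"fingers":1,"translation":[0.9,2.2,0.3],"angular":[0.3,0.3,0]},{"fingers":1,"translation":[1.5,3.5,0.8],"angular":[0,0,0]},{"fingers":1,"translation":[1.7,3.8,1.5],"angular":[0,0,0]},{"fingers":1,"translation":[1.7,3.8,2],"angular":[0,0,0]},{"fingers":1,"translation":[1,2,2],"angular":[0,0,0]},{"fingers":1,"translation":[0,0,0.5],"angular":[0,0,0]},{"fingers":1,"translation":[0,0,0],"angular":[0,0,0]},{"fingers":1,"translation":[0,0,0],"angular":[0,0,0]}]'
python3 - <<'E'
from h import *
rel((.621,.1653,.0535),-21.1)
E
```

```text
clock: 18.12
tool_pos: [0.609, 0.1773, 0.1464]
orientation: [[0.935, -0.354, 0.002], [-0.354, -0.935, 0.003], [0.001, -0.003, -1.0]]
ft_force: [-0.8, 0.0, -0.5]
width: 0.0332
t 18.12 tcp [609.  177.3 146.4] w 33.2 F [-0.8  0.  -0.5] j6 116 REL cm [1.54 0.73 9.29] deg [-0.2 -0.1  0.3]
```

```bash
python3 -m inch '[{"fingers":1,"translation":[1.4,0.7,2],"angular":[-0.2,-0.1,0.3]},{"fingers":1,"translation":[0.2,0,2.5],"angular":[0,0,0]},{"fingers":1,"translation":[0,0,1],"angular":[0,0,0]},{"fingers":1,"translation":[0,0,0],"angular":[0,0,0]},{"fingers":1,"translation":[0,0,0],"angular":[0,0,0]}]'
python3 - <<'E'
from h import *
rel((.621,.1653,.0535),-21.1)
E
```

```text
clock: 18.75
tool_pos: [0.6249, 0.1697, 0.096]
orientation: [[0.935, -0.354, 0.009], [-0.354, -0.935, 0.002], [0.008, -0.005, -1.0]]
ft_force: [0.9, -0.4, -1.6]
width: 0.0335
t 18.75 tcp [624.9 169.7  96. ] w 33.5 F [ 0.9 -0.4 -1.6] j6 115 REL cm [-0.24  0.57  4.25] deg [-0.3 -0.4  0.4]
```

```bash
python3 -m inch '[{"fingers":1,"translation":[-0.25,0.55,1],"angular":[-0.3,-0.4,0.4]},{"fingers":1,"translation":[0,0,1],"angular":[0,0,0]},{"fingers":1,"translation":[0,0,0.3],"angular":[0,0,0]},{"fingers":1,"translation":[0,0,0],"angular":[0,0,0]}]'
python3 - <<'E'
from h import *
rel((.621,.1653,.0535),-21.1)
E
```

```text
clock: 19.25
tool_pos: [0.621, 0.1653, 0.0728]
orientation: [[0.933, -0.361, 0.002], [-0.361, -0.933, -0.001], [0.002, -0.0, -1.0]]
ft_force: [0.1, 1.0, -1.3]
width: 0.0337
t 19.25 tcp [621.  165.3  72.8] w 33.7 F [ 0.1  1.  -1.3] j6 115 REL cm [-0.01 -0.    1.93] deg [-0.  -0.1 -0. ]
```

```bash
python3 -m inch '[{"fingers":1,"translation":[0,0,0.8],"angular":[0,-0.1,0]},{"fingers":1,"translation":[0,0,0.4],"angular":[0,0,0]},{"fingers":1,"translation":[0,0,0],"angular":[0,0,0]}]'
python3 - <<'E'
from h import *
rel((.621,.1653,.0535),-21.1)
E
```

```text
clock: 19.62
tool_pos: [0.6212, 0.1653, 0.0601]
orientation: [[0.933, -0.361, 0.0], [-0.361, -0.933, 0.0], [0.0, -0.0, -1.0]]
ft_force: [-0.4, -0.2, -1.4]
width: 0.0337
t 19.62 tcp [621.2 165.3  60.1] w 33.7 F [-0.4 -0.2 -1.4] j6 115 REL cm [-0.02  0.01  0.66] deg [-0. -0. -0.]
```

```bash
python3 -m inch '[{"fingers":1,"translation":[0,0,0.3],"angular":[0,0,0]},{"fingers":1,"translation":[0,0,0.2],"angular":[0,0,0]},{"fingers":1,"translation":[0,0,0],"angular":[0,0,0]}]'
python3 -m inch '[{"fingers":1,"translation":[0,0,0.15],"angular":[0,0,0]},{"fingers":1,"translation":[0,0,0.1],"angular":[0,0,0]},{"fingers":1,"translation":[0,0,0],"angular":[0,0,0]}]'
python3 -m inch '[{"fingers":1,"translation":[0,0,0.1],"angular":[0,0,0]},{"fingers":1,"translation":[0,0,0],"angular":[0,0,0]}]'
```

```text
clock: 20.0
tool_pos: [0.6215, 0.1653, 0.055]
orientation: [[0.933, -0.361, 0.001], [-0.361, -0.933, 0.0], [0.001, -0.0, -1.0]]
ft_force: [-0.3, -1.3, -2.2]
width: 0.0332
clock: 20.38
tool_pos: [0.6219, 0.1654, 0.0536]
orientation: [[0.933, -0.361, 0.002], [-0.361, -0.933, 0.0], [0.002, -0.001, -1.0]]
ft_force: [0.5, 0.1, -2.9]
width: 0.0338
clock: 20.62
tool_pos: [0.6222, 0.1654, 0.0536]
orientation: [[0.933, -0.361, 0.002], [-0.361, -0.933, 0.0], [0.002, -0.001, -1.0]]
ft_force: [-0.2, 0.6, -1.1]
width: 0.0335
```

It is seated (53.6 against 53.4 expected, and it goes no lower). I release, rise and check.

```bash
python3 -m inch '[{"fingers":-1,"translation":[0,0,0],"angular":[0,0,0]},{"fingers":-1,"translation":[0,0,0],"angular":[0,0,0]},{"fingers":-1,"translation":[0,0,0],"angular":[0,0,0]},{"fingers":-1,"translation":[0,0,0],"angular":[0,0,0]},{"fingers":-1,"translation":[0,0,-2],"angular":[0,0,0]},{"fingers":-1,"translation":[0,0,-4],"angular":[0,0,0]},{"fingers":-1,"translation":[-2,0,-5],"angular":[0,0,0]},{"fingers":-1,"translation":[-3,0,-5],"angular":[0,0,0]}]'
python3 -m inch '[{"fingers":-1,"translation":[-3,0,-2],"angular":[0,0,0]},{"fingers":-1,"translation":[-1,0,0],"angular":[0,0,0]},{"fingers":-1,"translation":[0,0,0],"angular":[0,0,0]},{"fingers":-1,"translation":[0,0,0],"angular":[0,0,0]}]'
python3 - <<'E'
from h import *
rel((.57,.16,.22),-21)
img,W,c=look('w8',(.620,.165),.049,rim=True)
def flat(W,x,y,r):
    m=(np.hypot(W[...,0]-x,W[...,1]-y)<r)&(W[...,2]>.038)&(W[...,2]<.06); p=W[m]
    a=np.linalg.lstsq(np.c_[p[:,:2]-[x,y],np.ones(len(p))],p[:,2],rcond=None)[0]; print('tilt deg',np.round(np.rad2deg(a[:2]),2),'z mm',round(a[2]*1000,1))
flat(W,.620,.165,.07)
img,d,T=cloud('top'); cv2.imwrite('pics/top1.png',img)
for n,xy in [('p',(.6156,-.185)),('q',(.6229,.1677))]: print('top',n,rects(img,T,(.04,.056),xy),rects(img,T,(.07,.09),xy,white=False,r=.06)); flat(T,*xy,.08)
print('c',rects(img,T,(.03,.055),(.4509,-.2703),r=.06,white=False))
o=cv2.imread('pics/top0.png'); D=cv2.absdiff(o,img)
v=np.hstack([cv2.resize(i[110:310,150:500],None,fx=1.14*2,fy=1.14*2)[:,:] for i in (img,)]); cv2.imwrite('pics/top1c.png',v); cv2.imwrite('pics/cmp.png',np.vstack([v[:300*2//2],cv2.resize(D[110:310,150:500],None,fx=2.28,fy=2.28)])[:600] if 0 else v)
g=cv2.resize(img[100:310,150:500],(500,300)); h=cv2.resize(D[100:310,150:500],(500,300)); cv2.imwrite('pics/final.png',np.vstack([g,h]))
E
```

```text
clock: 21.62
tool_pos: [0.5737, 0.1826, 0.2173]
orientation: [[0.932, -0.363, -0.002], [-0.363, -0.932, -0.0], [-0.002, 0.001, -1.0]]
ft_force: [0.1, 0.7, -0.0]
width: 0.0855
clock: 22.12
tool_pos: [0.5379, 0.1981, 0.2463]
orientation: [[0.932, -0.362, 0.012], [-0.362, -0.932, 0.001], [0.01, -0.005, -1.0]]
ft_force: [0.7, 0.9, -0.5]
width: 0.0852
t 22.12 tcp [537.9 198.1 246.3] w 85.2 F [ 0.7  0.9 -0.5] j6 119 REL cm [4.34 2.41 2.66] deg [-0.3 -0.6 -0.2]
vel 0.4
seed px [325.  84.] outline (array([621.3, 165.3]), array([100.2,  99.5]), 68.9)
sink (array([621.2, 164.8]), array([59.1, 34. ]), -21.1, 1285, np.float64(78.4))
rim (array([620.9, 164.7]), array([100.8, 100.3]), 68.8, 8433, np.float64(48.4))
tilt deg [-0.13  0.09] z mm 49.2
top p (array([ 616. , -184.9]), array([142.2,  81.5]), 4.1, 820, np.float64(48.8)) (array([ 616.2, -185.3]), array([59.2, 34.3]), 4.4, 122, np.float64(77.4))
tilt deg [ 0.32 -0.33] z mm 49.3
top q (array([622.9, 167.1]), array([100.9, 100.3]), -20.6, 551, np.float64(49.4)) (array([623.5, 167.9]), array([59.2, 35.1]), -21.0, 127, np.float64(78.9))
tilt deg [0.23 1.03] z mm 50.1
c (array([ 451. , -270.2]), array([59.8, 34.5]), -34.9, 122, np.float64(42.0))
```

View pics/final.png

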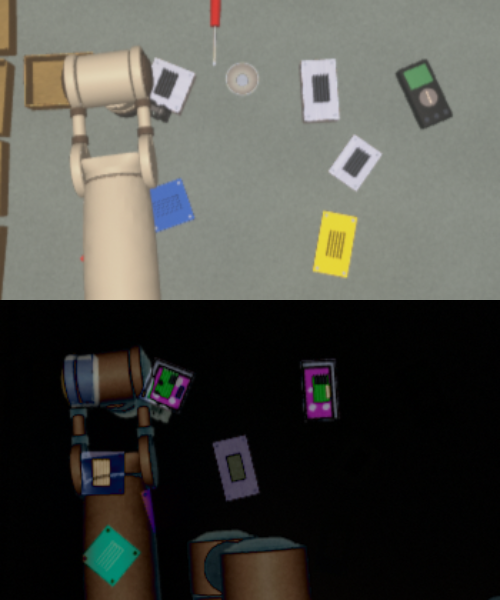

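View pics/w8.png

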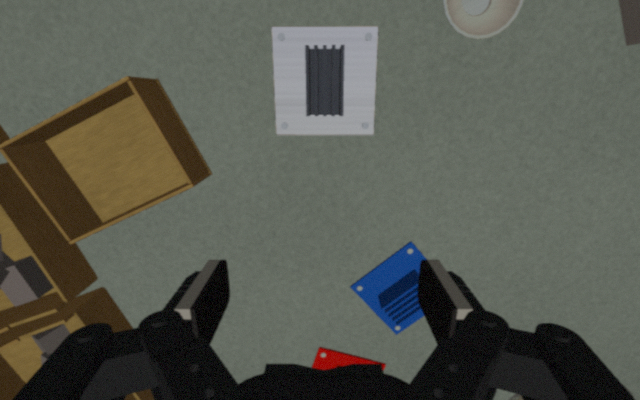

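Cover_a lies squarely on box_q, plate top 49 mm with 0.1° tilt. The difference picture shows change only at the two boxes, the spots the covers came from, and the arm with what it hides. I hand in.

```bash
python3 -c "
from station import order; print(order.close_job())"
```

```text
the job is handed in; nothing more can be done
None
```

Both covers are on their boxes, and I handed the job in at about 22 s of the 59 s allowed. The silver 140 × 80 mm cover (cover_b) is on the oblong box and the silver 100 × 100 mm cover (cover_a) is on the square box.

**Fit:** In the wrist camera both plates lie on the rim, tops at 48–49 mm against 49 mm nominal. Tilt is about 0.1°, and the centres are within about 1 mm of the box positions measured before placing.

**Boxes and bystanders:** The before/after overhead views show no change at the short cover (cover_c), the dish, screwdriver, tester or yellow cover. Both boxes stayed put to within measurement error. The arm hid part of the tray and the red and blue covers in the last overhead view. The tray and the blue cover, and part of the red one, showed in the last wrist picture; I judged those only by eye.

**Disagreements:**
- The overhead camera placed things about 2–4 mm away from the wrist camera throughout. I used the wrist readings, checked against the held cover.
- The overhead view also read a 1° tilt on the square cover. The arm partly hid that cover and overhead depth is noisy (about 3.5 mm), so I relied on the wrist reading of about 0.1°.

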